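Fold out the crank of the board holder and clamp the board

TASK

Fold the board holder's crank handle fully upright, to its stop, before you turn anything. Then crank clockwise by that handle until the board lying between the jaws is clamped snugly, at about 12 N and never over 25 N, and let go with the handle still upright. Work the jaws by the crank only, leave the board itself alone and do not disturb the parts lying around.

Things in the scene. Friction and masses are not known exactly. Their poses are not given: they have to be found in the camera images.
- holder: Board holder fixed to the bench: steel base 120 x 330 mm (local x -60..60, y -50..280). A gear housing 64 mm square, 60 mm high, at one end carries the crank. Beside it, along local +y, runs an aluminium bed 100 mm wide, top 30 mm above the bench, with front jaw, board and back jaw, all below 58 mm. Origin: on the crank's axis at bench level; z up.
- crank_axis (a point): Point on the vertical axis of the crank, 109 mm above the bench, level with the handle's hinge.
- crank (a joint): Crank angle: 0 at the start (a stop), grows clockwise seen from above to 2.9 rad. Moves the front jaw towards the back jaw, 20 mm per rad. Stiff: friction 0.4 N m, about 6 N at the handle 70 mm out; stays where left, also under a clamp load up to 20 N. Each newton of clamp force adds 0.02 N m (0.29 N at the handle). The board is pinched after 0.6 to 1.4 rad (12 to 28 mm of jaw travel).
- handle (a joint): Fold angle of the crank handle about its level hinge: 0 lying flat above the arm and pointing at the crank's axis, 1.57 rad upright at its stop (working position). Starts between 0 and 0.4. A friction hinge (0.12 N m) that stays where it is left.
- handle_hinge (a point): Centre of the handle's hinge pin near the outer end of the crank arm, 70 mm from the crank's axis, 109 mm above the bench. The pin is level and square to the arm. The arm is a steel bar 14 mm wide, its top 95 mm above the bench, so the folded grip clears it by 5 mm. The hinge fork is 24 mm wide and ends 117 mm above the bench.
- grip_end (a point): Centre of the free end of the handle, 66 mm from the hinge. The handle is a black plastic grip of 18 mm diameter, from 14 to 66 mm from the hinge, which spins freely on its own pin, so it can be held in a fixed pinch while cranking.
- jaw: Front jaw: steel bar 96 mm wide, 15 mm thick, 22 mm high on the bed, moved by the crank. Origin: same as the holder's at crank 0; it moves along local +y. Its pressing face is at local y 83 mm.
- board: Small circuit board in a black carrier, 90 (local x) x 70 (local y) x 8 mm, 0.12 kg, loose on the bed with play to both jaws. Origin: centre of its underside, z up. Behind it (local +y) is the back jaw, set by hand and not measured: the face of its rubber pad lies at y 165 to 181 mm of the holder. The pad is sprung, 3 N per mm, 11 mm of travel.
- fan: Loose blower fan, about 80 x 58 x 12 mm, beside the holder. Origin under its centre.
- screw_cup: Loose steel screw bowl, 56 mm wide, 22 mm high, beside the holder. Origin under its centre.
- heat_sink: Loose finned heat sink, 64 x 64 x 17 mm, beside the holder. Origin under its centre.
- screwdriver: Loose screwdriver, 170 mm long, lying beside the holder. Origin under its centre.
There are look-alikes about, which are no part of the job. Leave any blue or yellow look-alike of the board alone.

How it is judged:
By the outcome, as a careful person would: the job done as asked, in the order asked, and still so for the second after the job is handed in, with the robot touching nothing.
It also fails if it takes over 70 s, if anything falls off the work surface, if the arm or the gripper's body presses on something with over 40 N, if the wrist force passes 120 N, or if a joint passes its speed limit or range.

ROBOT

A 6-joint arm with a two-finger parallel gripper is mounted at the origin on the work surface. World frame = base frame: x ahead of the robot, y to its left, z up, the work surface at z = 0. Lengths are in mm, angles in rad, forces in N, time in s.
With the tool pointing down it reaches from about 350 to 975 mm from the base axis. Payload 7.1 kg.
Tool frame: the origin (TCP) lies midway between the tips of the shut fingers; the grasp point (between the pads) lies 19 mm behind it (ctrl.grip_depth is the distance from the TCP to the grasp point, in mm); z points along the fingers, y is the line along which they close (so a half turn about z gives the same grasp; the last joint's range is limited). The gripper opens to 88 mm and grips with 3 to 60 N. Pads are 20 mm wide; open, the fingers measure 115 mm over their backs; the gripper's body (75 mm by 178 mm) begins 61 mm behind the grasp point.
Start: joints at [-1.197, 0.423, 1.63, -0, 1.089, -0.019], TCP at [239.251, -577.377, 222.675] pointing down, gripper open.
Joint ranges: [-3, 3], [-0.9, 2.11], [0.09, 2.58], [-1.31, 4.45], [0.11, 2.69], [-2.54, 2.54]. Speed limits (rad/s): [2.39, 2.39, 3.01, 3.14, 3.14, 3.14].

INTERFACE

Orientations are given as a rotation vector (axis times angle).
In Python, from workcell import ctrl, cams gives the robot as it stands.
- The arm moves only by the tool move_arm, never from a script. Its argument "steps" is a list of rows, each a list of 3 entries, a list of its own where there are three numbers: the shift along the tool's x, y, z in units of 25 mm (1.0 is 25 mm), then the turn about the tool's z in units of 5 degrees (1.0 is 5 degrees), then the closure, from 0 (fully open) to 1 (shut). A call has 1 to 20 rows; each row shifts and turns the commanded pose from where the row before left it, along the tool's axes as they then stand; what a row does not reach is not made up. A row lasts 1/12 s, in which the tool goes at most 41.7 mm and 7.16 degrees, less where a joint would pass 70% of its speed; a pose out of reach is approached as far as the arm can. A call is refused whole if a number of a shift passes 1 or a number of a turn 1, either way. A call with a gripper value outside its range is refused whole. The fingers move at their own pace and stop on an object; the grip force is fixed at half the most. Time passes only in rows, so rows that do not move let the fingers close. It gives the time, the measured TCP pose, the force, the opening and the grip force at its end, in the units of the state.
- ctrl.get_obs(): the state, without advancing time (a new reading comes with each control period).
- cams.get_image(name): name is "scene" or "side" or "wrist"; returns a dict with "image" (480x640x3 uint8, red, green, blue), "camera_matrix" (3x3 intrinsics, pixels), "xyz" and "rotation" of the camera in the world; the wrist camera has in their place "mount" (4x4, takes a point from camera to tool coordinates, whose origin is the TCP and whose axes are the flange's). Camera axes: x right, y down, z forward; pixel columns grow to the right and rows downward; lengths in mm; the calibration is good to about 2 mm. A picture is of the moment at which its call begins: read the wrist's pose just before it. There is no depth.
- ctrl.close_job(): hands the job in; it is judged then, once.
Trained networks look in the newest picture that a camera, given by its name, has taken for a name from the list of things; names that differ only in an ending like _2 or _b are one class to them, and where a whole thing is asked for, a point or a joint stands for the part that bears it (a point fixed in the world has none). Each returns a list of dicts, best first, with "p" (0 to 1); they miss things now and then, are a little off and sometimes report something else, mostly with a low value. They report only what shows in the picture. A call takes as long as a camera call. They do not tell look-alikes from the thing itself.
- cams.boxes_of(camera, thing): "rect" ([centre column, centre row, width, height] in pixels, round what is visible of it).
- cams.cut_out(camera, thing): "pixels" (480x640 bool, what is visible of it) and "rect" ([centre column, centre row, width, height] in pixels, round what is visible of it).
The state is a dict: "t": time; "qpos": joint angles; "qvel": joint speeds; "joint_torque": joint torques, N m; "ee_pos": TCP position; "orientation": TCP orientation; "ft_force": force on the tool from outside, world axes, zero at the start; "moment": the same for the moment, N m; "width": finger opening in mm; "grasp_force": force on a finger pad.
Only numpy, scipy, OpenCV 4.12 (cv2) and the standard library are available. Lean on these libraries where they do the work, as an engineer would, in place of code of your own. Each camera call takes 0.05 s, during which the arm holds its last target. There are 200 camera calls.

## Working session

There is one attempt and no reset: what is moved stays moved. The work goes in short steps, Python scripts to look and compute and a tool call to move; the robot and the scene stay as the last step left them, time stands still between calls to the robot, and variables do not carry over. Pictures are saved under pics/ and viewed, at most 10 in all, crops included, and the job is handed in when it is done.

Besides the shell and the picture viewer there is one more tool, called after "Request:" as a command line: name --argument value ..., lists and objects as JSON in quotes. move_arm: Moves the arm, as the interface text tells. Its arguments: {"type":"object","properties":{"steps":{"type":"array"}},"required":["steps"]}

```bash
mkdir -p pics; cat > h.py <<'E'
import numpy as np,cv2
from workcell import ctrl,cams
from scipy.spatial.transform import Rotation as R
def shot(n):
    o=ctrl.get_obs(); d=cams.get_image(n); K=np.array(d["camera_matrix"])
    if n=="wrist":
        T=np.eye(4);T[:3,:3]=R.from_rotvec(o["orientation"]).as_matrix();T[:3,3]=o["ee_pos"]
        T=T@np.array(d["mount"]);p,r=T[:3,3],T[:3,:3]
    else: p,r=np.array(d["xyz"]),np.array(d["rotation"])
    if r.shape!=(3,3): r=R.from_rotvec(r).as_matrix()
    return d["image"],K,p,r
def onz(uv,K,p,r,z):
    v=r@np.linalg.inv(K)@np.array([uv[0],uv[1],1.]);return p+v*(z-p[2])/v[2]
def proj(X,K,p,r):
    c=K@(r.T@(np.array(X)-p));return c[:2]/c[2]
def save(n,im): cv2.imwrite("pics/"+n,cv2.cvtColor(im,cv2.COLOR_RGB2BGR))
E
python3 - <<'E'
from h import *
o=ctrl.get_obs();print({k:np.round(v,3).tolist() for k,v in o.items()})
ims=[]
for n in("scene","side"):
    im,K,p,r=shot(n);save(n+"0.png",im);print(n,p,r.round(3).tolist(),K.tolist())
    for t in("holder","jaw","board","handle","crank","fan","heat_sink"):
        for b in cams.boxes_of(n,t)[:3]: print(t,round(b["p"],2),np.round(b["rect"]),onz(b["rect"][:2],K,p,r,30).round())
E
```

```text
{'t': 0.0, 'qpos': [-1.197, 0.424, 1.631, 0.0, 1.089, -0.019], 'qvel': [0.0, -0.0, 0.001, -0.0, 0.0, -0.0], 'joint_torque': [-0.0, -54.463, -27.367, 0.064, 0.023, -0.0], 'ee_pos': [239.064, -576.876, 221.916], 'orientation': [-3.08, -0.613, 0.0], 'ft_force': [0.143, 0.027, -0.409], 'moment': [-0.068, 0.001, -0.021], 'grasp_force': 0.0, 'width': 87.8}
scene [1063.31891063  393.12090668  687.95763748] [[-0.54, 0.58, -0.61], [0.842, 0.369, -0.394], [-0.003, -0.726, -0.688]] [[589.4259707423503, 0.0, 328.9887193926457], [0.0, 589.4259707423503, 241.29356657122287], [0.0, 0.0, 1.0]]
holder 0.65 [345. 267. 215. 149.] [516.  68.  30.]
jaw 0.75 [319. 252.  36.  48.] [510.  16.  30.]
board 0.98 [455. 235.  55.  46.] [356. 183.  30.]
board 0.83 [347. 264.  67.  54.] [509.  68.  30.]
board 0.82 [295. 178.  56.  37.] [ 370. -129.   30.]
handle 0.6 [269. 216.  19.  40.] [ 482. -103.   30.]
crank 0.96 [270. 222.  22.  59.] [493. -93.  30.]
fan 0.64 [373. 233.  54.  39.] [425.  67.  30.]
heat_sink 0.6 [340. 347.  49.  41.] [648. 143.  30.]
side [ 386.1777904  -519.79134773  453.52009343] [[0.975, -0.121, 0.187], [-0.223, -0.523, 0.823], [-0.001, -0.844, -0.537]] [[480.3081315625918, 0.0, 310.6883985310857], [0.0, 480.3081315625918, 246.7777044320723], [0.0, 0.0, 1.0]]
holder 0.61 [321. 298. 140. 154.] [518.  -5.  30.]
jaw 0.64 [314. 284.  67.  27.] [516.  31.  30.]
board 0.77 [193. 429.  72.  79.] [ 338. -184.   30.]
board 0.75 [328. 207.  47.  22.] [597. 260.  30.]
board 0.56 [185. 263.  67.  45.] [333. 127.  30.]
handle 0.69 [358. 257.  41.  17.] [600.  83.  30.]
crank 0.9 [355. 270.  60.  57.] [585.  49.  30.]
fan 0.78 [235. 303.  48.  42.] [399.  11.  30.]
heat_sink 0.56 [367. 253.  29.  27.] [618.  91.  30.]
```

View pics/scene0.png

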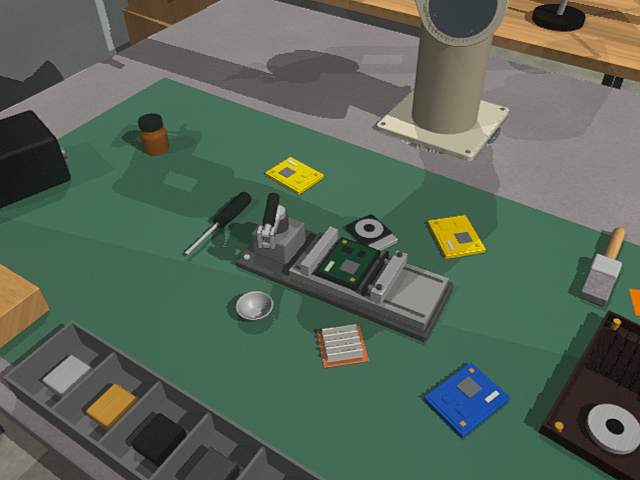

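View pics/side0.png

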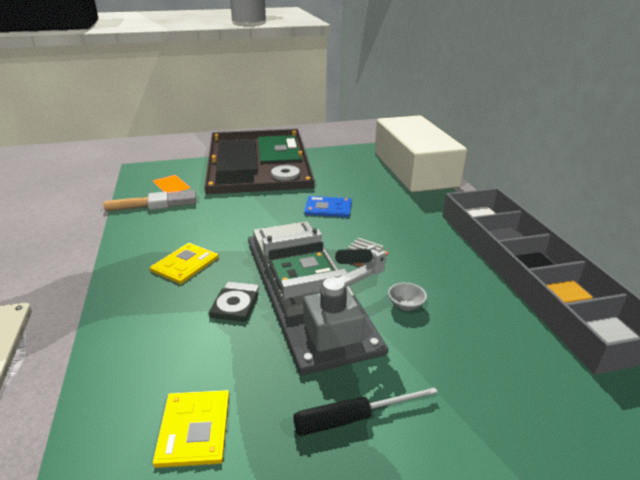

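The scene view shows the holder running from (237,264) to (452,290) with the green board at (347,264). The crank hinge is near (266,236) and the black grip near (272,210). In the side view the hub is at (334,285), the hinge at (378,260), and the grip end at (338,256). The board candidates are yellow (295,178), yellow (455,235), blue (467,398) and green between the jaws (347,264). The green one fits, and I won't touch it anyway.

```bash
python3 - <<'E'
from h import *
from scipy.optimize import least_squares
S=shot("scene");D=shot("side")
def z(c,uv,h): return onz(uv,*c[1:],h)[:2].round(1)
print("hinge z109",z(S,(266,236),109),z(D,(378,261),109))
print("hubtop", [ (h,z(D,(334,285),h)) for h in(100,109,115)])
print("base scene",[z(S,q,8) for q in((237,264),(425,338),(452,290))],"side",[z(D,q,8) for q in((300,367),(386,350),(249,235))])
def tri(a,b):
    f=lambda X:np.r_[proj(X,*S[1:])-a,proj(X,*D[1:])-b]
    s=least_squares(f,[500,0,50]);return s.x.round(1),s.fun.round(1)
print("hinge",tri((266,236),(378,261)));print("gripend",tri((272,199),(338,256)))
big=np.hstack([cv2.resize(S[0][180:300,225:355],None,fx=3,fy=3,interpolation=2),cv2.resize(D[0][230:350,280:410],None,fx=3,fy=3,interpolation=2)])
save("z1.png",big)
E
```

```text
hinge z109 [589.2 -21.5] [582.7 -43.8]
hubtop [(100, array([518. , -68.7])), (109, array([514.6, -80.2])), (115, array([512.4, -87.9]))]
base scene [array([584.6, -93.1]), array([555.6, 227.6]), array([450.2, 222.3])] side [array([ 466.9, -104.6]), array([ 581.2, -100.7]), array([442.5, 226.9])]
hinge (array([585.8, -29. , 100.2]), array([-2.3,  1.2, -2.1, -0.9]))
gripend (array([529.8, -49.6, 127. ]), array([ 2. , -1.3,  1.7,  0.9]))
```

View pics/z1.png

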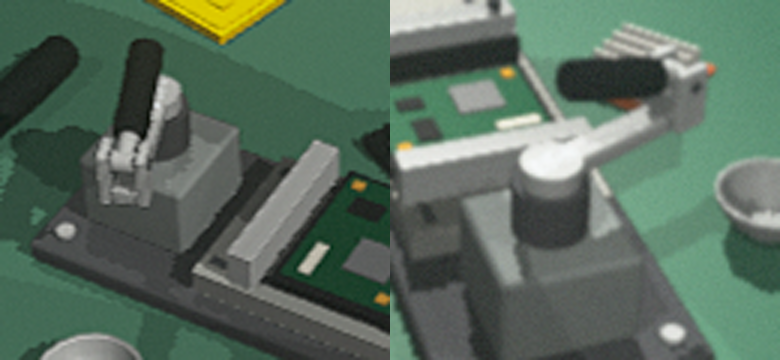

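Request:
move_arm --steps '[[[1,-0.75,-0.1],0,0],[[1,-0.75,-0.1],0,0],[[1,-0.75,-0.1],0,0],[[1,-0.75,-0.1],0,0],[[1,-0.75,-0.1],0,0],[[1,-0.75,-0.1],0,0],[[1,-0.75,-0.1],0,0],[[1,-0.75,-0.1],0,0],[[1,-0.75,-0.1],0,0],[[1,-0.75,-0.1],0,0],[[1,-0.75,-0.1],0,0],[[1,-0.75,-0.1],0,0],[[1,-0.75,-0.1],0,0],[[1,-0.75,-0.1],0,0],[[1,-0.75,-0.1],0,0],[[1,-0.75,-0.1],0,0],[[1,-0.75,-0.1],0.4,0],[[1,-0.75,-0.1],0.4,0],[[1,-0.75,-0.1],0.4,0],[[0,0,0],0,0]]'

```text
t: 2.57
ee_pos: [547.3, -64.6, 270.9]
orientation: [-3.108, -0.453, -0.005]
ft_force: [-0.5, 0.1, 0.2]
width: 87.6
grasp_force: 0.0
```

```bash
python3 - <<'E'
from h import *
o=ctrl.get_obs();print(o["t"],o["ee_pos"],R.from_rotvec(o["orientation"]).as_matrix().round(3).tolist())
W=shot("wrist");save("w1.png",W[0]);print(W[1].tolist(),W[2],W[3].round(3).tolist())
for t in("handle","crank","hinge","jaw","board","holder"):
    try:
        for b in cams.boxes_of("wrist",t)[:2]: print(t,round(b["p"],2),np.round(b["rect"]))
    except Exception as e: print(e)
E
```

```text
2.5667 [547.29236056 -64.61488695 270.90728592] [[0.958, 0.286, 0.003], [0.286, -0.958, 0.001], [0.003, -0.0, -1.0]]
[[342.5717694763334, 0.0, 318.8435794947088], [0.0, 342.5717694763334, 241.50370574366696], [0.0, 0.0, 1.0]] [620.4868082  -42.39626504 434.250758  ] [[0.285, -0.921, -0.266], [-0.959, -0.274, -0.079], [0.0, 0.277, -0.961]]
handle 0.89 [295. 209.  22.  80.]
crank 0.8 [299. 211.  38.  87.]
it knows: board, crank, crank_axis, fan, grip_end, handle, handle_hinge, heat_sink, holder, jaw, screw_cup, screwdriver
jaw 0.92 [240. 219.  28.  82.]
board 0.97 [203. 210.  72.  88.]
board 0.93 [ 31.  55.  62. 109.]
holder 0.88 [216. 202. 278. 148.]
```

View pics/w1.png

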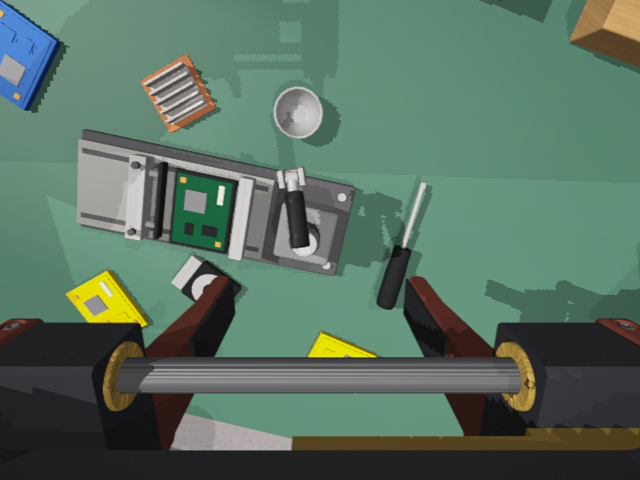

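The wrist view shows the base corners at about (83,130), (355,186) and (333,274). The fork is near (291,178), the grip runs to (300,247), the hub is at (305,243) and the back-jaw pad is at x≈162. I'll enlarge a crop.

```bash
python3 - <<'E'
from h import *
im=cv2.imread("pics/w1.png")
c=cv2.resize(im[155:285,265:365],None,fx=4.5,fy=4.5,interpolation=2)
d=cv2.resize(im[155:285,70:140],None,fx=4.5,fy=4.5,interpolation=2)
cv2.imwrite("pics/z2.png",np.hstack([c,d]))
E
```

```text
(no output)
```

View pics/z2.png

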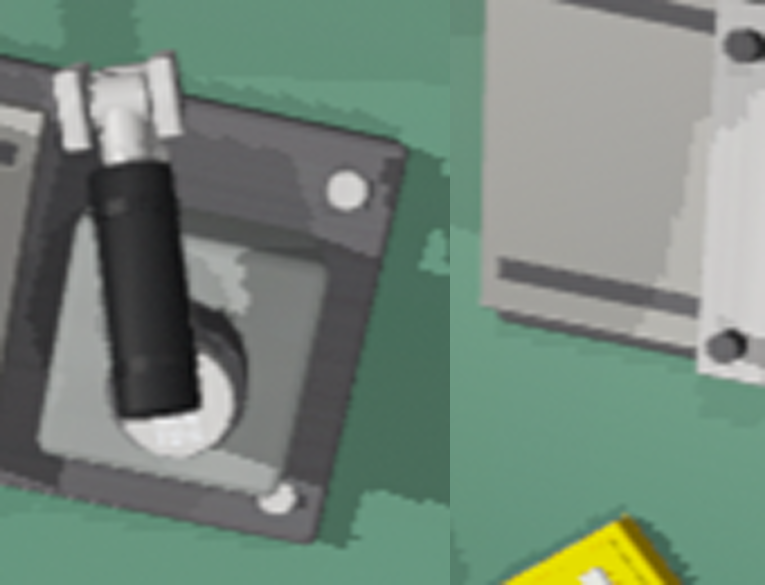

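The crop gives full-image pixels for the base corners (355,188.3) and (334.3,275.4). The housing top corners are (337.2,213.9), (326.1,264.3) and (273.4,255). The fork middle is (291.2,177.7), the near grip end (294.3,191.7), and the hub top centre (304.6,243.2).

```bash
cat > fit.py <<'E'
from h import *
from scipy.optimize import least_squares
W=shot("wrist");S=shot("scene");D=shot("side")
P=np.array
def model(q):
    x,y,w,bz,a,f,hz=q
    c,s=np.cos(w),np.sin(w)
    L=lambda X,Y,Z:P([x+c*X-s*Y,y+s*X+c*Y,Z])
    u=P([np.cos(a),np.sin(a),0]);H=P([x,y,109])+70*u
    G=lambda t,n=0:H+t*(-np.cos(f)*u+P([0,0,np.sin(f)]))+n*(np.sin(f)*u+P([0,0,np.cos(f)]))
    return L,H,G
def res(q):
    L,H,G=model(q);bz,hz=q[3],q[6]
    E=[(W,L(60,-50,bz),(355,188.3),1),(W,L(-60,-50,bz),(334.3,275.4),1),(W,L(32,-32,60),(337.2,213.9),1),(W,L(-32,-32,60),(326.1,264.3),1),(W,L(-32,32,60),(273.4,255),1),
    (W,L(0,0,hz),(304.6,243.2),1),(W,H+[0,0,4],(291.2,177.7),1),(W,G(14,3),(294.3,191.7),1),(W,G(66,4),(300,246.8),1),
    (S,H,(266,235),.5),(D,H,(377,260),.5),(S,G(66,3),(273.5,196),.5),(D,G(66),(337,256),.5),(D,L(0,0,hz),(333.5,284.5),.5),
    (S,L(60,-50,bz),(237,264),.4),(D,L(-60,-50,bz),(300,367),.4),(D,L(60,-50,bz),(386,350),.4)]
    return np.concatenate([(proj(X,*c[1:])-P(uv))*k for c,X,uv,k in E]+[[(bz-8)*.3]])
if __name__=="__main__":
    s=least_squares(res,[521,-50,.07,8,.285,.27,92],loss="soft_l1");q=s.x
    print(q.round(3));print(res(q).reshape(-1)[:-1].reshape(-1,2).round(1).tolist())
    L,H,G=model(q);print("H",H.round(1),"G40",G(40).round(1),"end",G(66).round(1),"jaw",L(0,83,52),"c0",L(0,0,0))
    np.save("q.npy",q)
    # pad and jaw local y from wrist
    for n,uv,z in(("padtop",(167,207),52),("jaw right edge",(253,220),52),("jaw face",(232,215),52)):
        X=onz(uv,*W[1:],z);d=X[:2]-q[:2];print(n,d@[-np.sin(q[2]),np.cos(q[2])])
E
python3 fit.py
```

```text
[ 5.15959e+02 -6.00940e+01  8.20000e-02  1.06060e+01  4.13000e-01
  3.45000e-01  9.39600e+01]
[[0.5, -2.3], [0.1, -0.1], [1.2, -0.7], [0.2, 2.0], [-1.6, 0.7], [-1.4, 0.2], [0.6, -0.5], [-0.9, -0.9], [-0.2, -0.1], [-1.0, -2.6], [-2.0, -1.9], [-0.6, -2.8], [-0.4, 0.9], [-1.5, 0.3], [-1.6, -2.3], [-1.5, 2.2], [0.1, 0.4]]
H [580.1 -32.  109. ] G40 [545.6 -47.1 122.5] end [523.2 -56.9 131.3] jaw [509.15707182  22.62678536  52.        ] c0 [515.95856458 -60.0940687    0.        ]
padtop 157.70519599006823
jaw right edge 60.657573475749956
jaw face 84.83177648220241
```

Request:
move_arm --steps '[[[0,0,0],-0.7,0],[[0,0,0],-0.7,0],[[0,-0.33,0.75],0,0.2],[[0,-0.33,0.75],0,0.4],[[0.06,0,0.75],0,0.5],[[0,0,0.75],0,0.5],[[0,0,0.75],0,0.5],[[0,0,0.65],0,0.5],[[0,0,0],0,0.5],[[0,0,0],0,0.5]]'

```text
t: 3.85
ee_pos: [538.7, -52.8, 159.8]
orientation: [-3.075, -0.639, 0.003]
ft_force: [0.0, 0.2, -0.4]
width: 44.1
grasp_force: 0.0
```

```bash
python3 - <<'E'
from h import *
o=ctrl.get_obs();print(o["t"],o["ee_pos"],o["width"],R.from_rotvec(o["orientation"]).as_matrix().round(3).tolist())
W=shot("wrist");save("w2.png",W[0])
d=cams.get_image("wrist");print(np.array(d["mount"]).round(3).tolist())
for t in("handle","crank","handle_hinge","crank_axis","grip_end"):
    for b in cams.boxes_of("wrist",t)[:1]: print(t,round(b["p"],2),np.round(b["rect"],1))
E
```

```text
3.85 [538.67776938 -52.80415907 159.76584191] 44.11132895085141 [[0.917, 0.398, -0.002], [0.398, -0.917, 0.0], [-0.002, -0.001, -1.0]]
[[-0.001, -0.96, -0.28, 77.017], [1.0, -0.001, -0.0, -0.343], [-0.0, -0.28, 0.96, -163.117], [0.0, 0.0, 0.0, 1.0]]
handle 0.76 [309.8 235.2  29.8 119.9]
crank 0.77 [311.5 233.5  39.7 126.4]
handle_hinge 0.85 [307.9 233.1  46.3 134.6]
crank_axis 0.69 [192.7 196.3 385.3 238.6]
grip_end 0.71 [310.1 235.4  31.7 117.2]
```

View pics/w2.png

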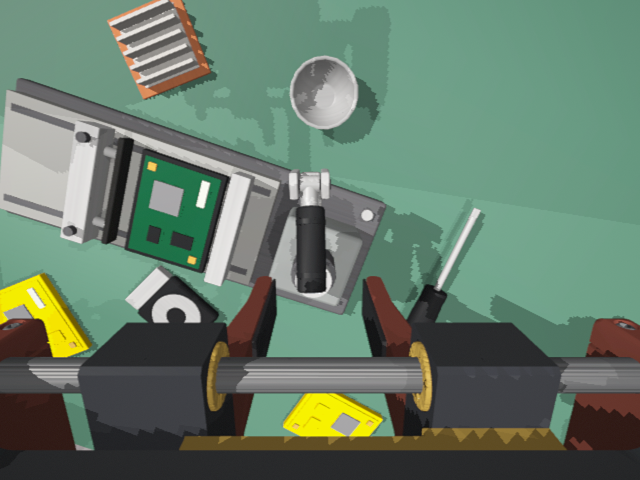

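The grip lies nearly vertical in the picture, from (311,207) to (312,290), with the fork at (309,184). The fingertips at (270,280) and (367,280) have their middle at column 318.5, so a shift to tool −y is needed.

```bash
python3 - <<'E'
from h import *
W=shot("wrist");g=cv2.cvtColor(W[0],cv2.COLOR_RGB2GRAY)
m=cams.cut_out("wrist","handle")[0]["pixels"]
dark=(g<75)
for r in range(208,292,6):
    row=np.where(dark[r,290:335])[0]+290
    print(r,row.min() if len(row) else 0,row.max() if len(row) else 0,(np.where(m[r])[0][[0,-1]] if m[r].any() else None))
# fork ears: bright columns
for r in range(170,200,5): print(r,g[r,284:336].tolist())
E
```

```text
208 290 321 [300 321]
214 295 324 [296 323]
220 296 324 [296 323]
226 296 324 [295 324]
232 297 323 [296 324]
238 297 323 [296 324]
244 297 324 [296 324]
250 297 324 [296 324]
256 296 330 [297 324]
262 296 332 [296 324]
268 296 325 [296 324]
274 296 324 [296 324]
280 298 324 [296 324]
286 298 324 [296 324]
170 [74, 68, 74, 78, 97, 117, 123, 123, 124, 125, 125, 125, 124, 125, 123, 124, 124, 123, 123, 123, 124, 123, 124, 124, 124, 123, 125, 137, 143, 143, 142, 143, 143, 143, 143, 143, 144, 146, 145, 145, 142, 140, 137, 140, 143, 144, 144, 144, 144, 144, 143, 143]
175 [125, 124, 124, 122, 127, 200, 217, 216, 218, 219, 220, 209, 167, 112, 89, 97, 159, 168, 147, 135, 136, 145, 188, 205, 209, 209, 207, 205, 204, 206, 201, 199, 207, 206, 179, 131, 144, 204, 221, 223, 223, 224, 224, 213, 173, 142, 143, 143, 143, 143, 142, 143]
180 [126, 125, 124, 121, 135, 205, 227, 229, 229, 229, 228, 222, 192, 131, 92, 105, 143, 188, 201, 203, 203, 204, 204, 204, 207, 206, 205, 204, 204, 205, 209, 211, 201, 194, 182, 141, 131, 207, 228, 230, 230, 228, 227, 221, 184, 142, 131, 132, 135, 136, 145, 152]
185 [88, 78, 77, 96, 118, 195, 215, 214, 213, 212, 211, 207, 177, 118, 72, 98, 151, 198, 213, 214, 213, 213, 212, 213, 213, 212, 213, 213, 213, 213, 212, 213, 213, 213, 182, 113, 110, 194, 216, 214, 212, 209, 206, 199, 164, 105, 82, 106, 126, 132, 133, 134]
190 [70, 71, 71, 67, 82, 164, 201, 208, 206, 204, 203, 202, 178, 125, 68, 90, 167, 185, 184, 184, 194, 222, 236, 232, 223, 215, 208, 202, 193, 183, 179, 181, 181, 175, 142, 84, 92, 193, 211, 207, 205, 203, 202, 195, 162, 101, 94, 119, 124, 121, 120, 119]
195 [71, 70, 69, 67, 73, 130, 190, 205, 204, 202, 201, 201, 183, 137, 92, 87, 102, 101, 129, 193, 214, 228, 237, 233, 223, 215, 209, 203, 194, 181, 165, 155, 143, 115, 111, 127, 127, 190, 208, 205, 204, 202, 202, 198, 167, 131, 123, 123, 124, 125, 125, 125]
```

Request:
move_arm --steps '[[[0.43,-0.23,0],0,0.5],[[0,0,0.5],0,0.5],[[0,0,0.6],0,0.5],[[0,0,0.6],0,0.5],[[0,0,0.5],0,0.5],[[0,0,0],0,0.65],[[0,0,0],0,0.65],[[0,0,0],0,0.65]]'

```text
t: 4.97
ee_pos: [547.5, -42.6, 105.7]
orientation: [3.075, 0.64, 0.001]
ft_force: [0.4, 0.9, 0.1]
width: 31.2
grasp_force: 0.0
```

```bash
python3 - <<'E'
from h import *
o=ctrl.get_obs();print(o["t"],o["ee_pos"],o["width"],o["ft_force"])
W=shot("wrist");save("w3.png",W[0][150:390,160:480].repeat(2,0).repeat(2,1))
E
```

```text
4.9667 [547.5363394  -42.59260233 105.73386828] 31.228974592142684 [0.36295614 0.86677172 0.11855163]
```

View pics/w3.png

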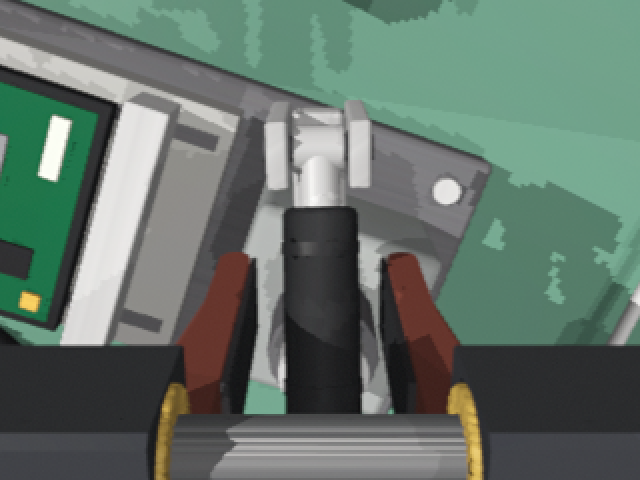

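The handle is at crop columns 285–358 between the finger faces at 255 and 383. It is centred to about 0.6 mm, biased towards the crank's stop. I'll close now.

Request:
move_arm --steps '[[[0,0,0],0,0.75],[[0,0,0],0,0.8],[[0,0,0],0,0.85],[[0,0,0],0,0.9],[[0,0,0],0,1],[[0,0,0],0,1],[[0,0,0],0,1]]'

```text
t: 5.6
ee_pos: [547.3, -43.2, 105.6]
orientation: [3.075, 0.64, 0.002]
ft_force: [1.9, -3.4, 4.1]
width: 17.3
grasp_force: 30.0
```

Request:
move_arm --steps '[[[0.078,0.01,-0.155],0,1],[[0.078,0,-0.155],0,1],[[0.107,0,-0.136],0,1],[[0.107,0,-0.136],0,1],[[0.132,0,-0.112],0,1],[[0.132,0,-0.112],0,1],[[0,0,0],0,1],[[0,0,0],0,1]]'

```text
t: 6.27
ee_pos: [559.3, -37.5, 124.2]
orientation: [-3.076, -0.641, 0.008]
ft_force: [-2.3, -6.6, -3.0]
width: 17.4
grasp_force: 30.0
```

Request:
move_arm --steps '[[[0.152,0.01,-0.084],0,1],[[0.152,0.01,-0.084],0,1],[[0.165,0,-0.052],0,1],[[0.165,0,-0.052],0,1],[[0.176,0,-0.018],0,1],[[0.176,0,-0.018],0,1],[[0,0,0],0,1],[[0,0,0],0,1]]'

```text
t: 6.93
ee_pos: [581.5, -27.9, 132.6]
orientation: [-3.075, -0.64, 0.01]
ft_force: [-6.2, -6.3, 6.6]
width: 16.3
grasp_force: 30.0
```

Request:
move_arm --steps '[[[0.06,0,0],0,1],[[0.06,0,0],0,1],[[0,0,0],0,1],[[0,0,0],0,1]]'

```text
t: 7.27
ee_pos: [583.7, -26.9, 132.7]
orientation: [-3.075, -0.64, 0.012]
ft_force: [-9.1, -6.3, 7.6]
width: 15.3
grasp_force: 30.0
```

```bash
python3 - <<'E'
from h import *
W=shot("wrist");D=shot("side");S=shot("scene")
a=cv2.resize(W[0][130:330,220:420],(400,400));b=cv2.resize(D[0][190:310,300:420],(400,400),interpolation=2)
save("w4.png",np.hstack([a,b]))
E
```

```text
(no output)
```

View pics/w4.png

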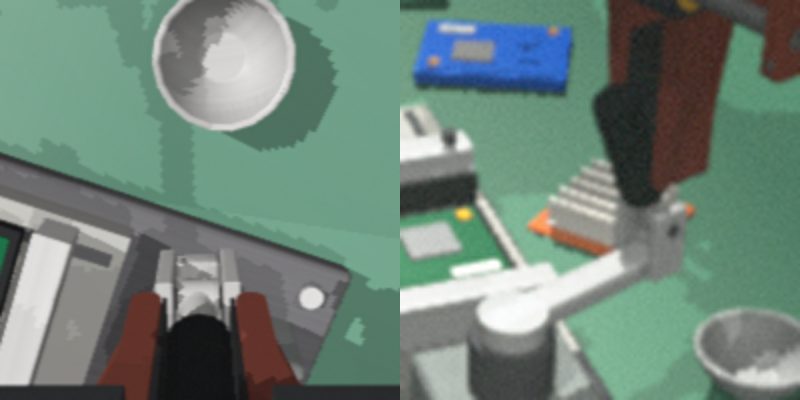

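The wrist crop shows the pads past the grip, and the side crop shows the grip leaning inward (end near crop (605,95), hinge (645,235)), so it is not upright yet. I'll open, back off inward, shut the fingers and push it outward to the stop.

Request:
move_arm --steps '[[[0,0,0],0,0.4],[[0,0,0],0,0.4],[[0,0,0],0,0.4],[[0,0,0],0,0.4],[[-0.5,0,0],0,0.4],[[-0.5,0,0],0,0.4],[[-0.5,0,0],0,0.4],[[-0.5,0,-0.2],0,0.4],[[0,0,0],0,1],[[0,0,0],0,1],[[0,0,0],0,1],[[0,0,0],0,1],[[0,0,0],0,1],[[0,0,0],0,1]]'

```text
t: 8.58
ee_pos: [541.5, -46.0, 138.0]
orientation: [3.076, 0.64, 0.0]
ft_force: [-0.4, 0.2, 0.2]
width: 16.0
grasp_force: 0.0
```

```bash
python3 - <<'E'
from h import *
W=shot("wrist")
for t in("handle","handle_hinge"):
    for b in cams.boxes_of("wrist",t)[:1]: print(t,round(b["p"],2),np.round(b["rect"],1))
save("w5.png",np.vstack([W[0][130:330,200:440].repeat(2,0).repeat(2,1)]))
E
```

```text
handle 0.93 [317.8 240.9  40.  105.6]
handle_hinge 0.9 [316.8 250.2  48.  143.6]
```

View pics/w5.png

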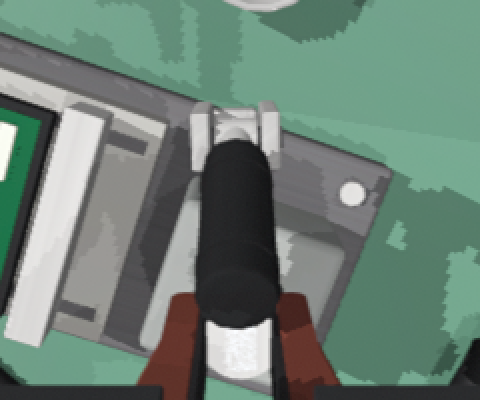

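The crop shows the fork at (235,135) and the grip end at (237,300), so the fold is about 1.2 rad. The grip is centred laterally on the fingers, ready for the push.

Request:
move_arm --steps '[[[0,0,0],0,1],[[0,0,0],0,1],[[0,0,0],0,1],[[0,0,0],0,1],[[0,0,0],0,1],[[0.3,0,0],0,1],[[0.3,0,0],0,1],[[0.2,0,0],0,1],[[0.1,0,0],0,1],[[0,0,0],0,1]]'

```text
t: 9.57
ee_pos: [562.7, -36.8, 138.0]
orientation: [3.076, 0.641, 0.001]
ft_force: [-0.2, -1.1, 0.9]
width: 0.3
grasp_force: 0.1
```

Request:
move_arm --steps '[[[0.1,0,0],0,1],[[0.06,0,0],0,1],[[0,0,0],0,1],[[0,0,0],0,1]]'

```text
t: 9.9
ee_pos: [565.4, -35.6, 138.0]
orientation: [-3.076, -0.64, 0.0]
ft_force: [-2.3, -0.9, 0.5]
width: 0.4
grasp_force: 0.8
```

Request:
move_arm --steps '[[[0.06,0,0],0,1],[[0.06,0,0],0,1],[[0,0,0],0,1],[[0,0,0],0,1]]'

```text
t: 10.23
ee_pos: [566.1, -34.8, 137.9]
orientation: [-3.075, -0.64, 0.007]
ft_force: [-8.5, -4.0, 6.9]
width: 0.3
grasp_force: 4.8
```

Request:
move_arm --steps '[[[0.04,0,0],0,1],[[0.04,0,0],0,1],[[0,0,0],0,1],[[0,0,0],0,1]]'

```text
t: 10.57
ee_pos: [566.5, -34.5, 137.8]
orientation: [-3.075, -0.64, 0.012]
ft_force: [-14.1, -6.1, 10.9]
width: 0.6
grasp_force: 7.6
```

Request:
move_arm --steps '[[[-0.3,0,0],0,1],[[-0.3,0,0],0,1],[[0,0,0],0,0.4],[[0,0,0],0,0.4],[[0,0,0],0,0.4],[[0,0,0],0,0.4],[[0,0,0],0,0.4],[[0,0,0],0,0.4],[[0,0,0],0,0.4]]'

```text
t: 11.32
ee_pos: [556.4, -39.5, 138.0]
orientation: [-3.076, -0.64, -0.0]
ft_force: [-0.2, -0.9, -0.0]
width: 43.6
grasp_force: 0.0
```

```bash
python3 - <<'E'
from h import *
o=ctrl.get_obs();print(o["ee_pos"],o["width"])
S=shot("scene");D=shot("side");W=shot("wrist")
a=cv2.resize(W[0][130:330,220:420],(400,400));b=cv2.resize(D[0][190:310,300:420],(400,400),interpolation=2)
save("w6.png",np.hstack([a,b]))
E
```

```text
[556.42846087 -39.51707618 137.95540839] 43.57575354772019
```

View pics/w6.png

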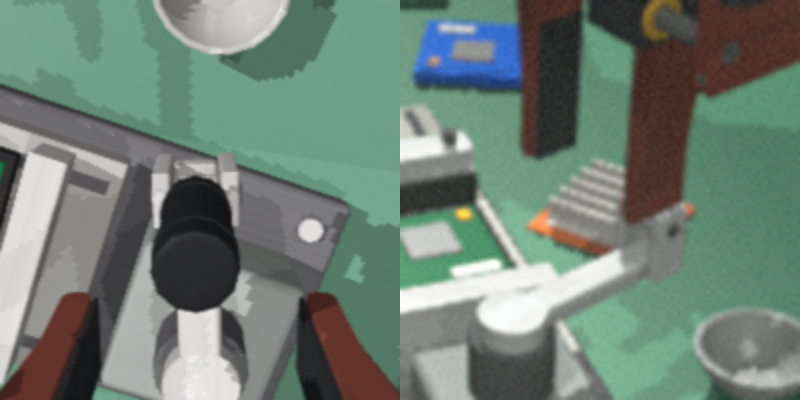

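The wrist crop shows the grip end-on at (195,270), exactly where an upright grip projects (row 265), with both fingers clear on either side. Next I'll grip it upright.

Request:
move_arm --steps '[[[0.4,-0.02,0.1],0,0.4],[[0.4,0,0.1],0,0.4],[[0.42,0,0],0,0.5],[[0,0,0],0,0.7],[[0,0,0],0,1],[[0,0,0],0,1],[[0,0,0],0,1],[[0,0,0],0,1],[[0,0,0],0,1],[[0,0,0],0,1],[[0,0,0],0,1]]'

```text
t: 12.38
ee_pos: [583.7, -27.0, 133.0]
orientation: [-3.076, -0.64, 0.001]
ft_force: [-1.0, 0.7, -1.3]
width: 17.2
grasp_force: 30.0
```

Request:
move_arm --steps '[[[0,0.14,0],0.573,1],[[0,0.14,0],0.573,1],[[0,0.14,0],0.573,1],[[0,0.14,0],0.573,1],[[0,0,0],0,1],[[0,0,0],0,1]]'

```text
t: 12.88
ee_pos: [588.2, -39.9, 133.0]
orientation: [-3.124, -0.331, 0.001]
ft_force: [-1.6, 2.7, 1.2]
width: 17.6
grasp_force: 30.0
```

```bash
cat > st.py <<'E'
from h import *
o=ctrl.get_obs();M=R.from_rotvec(o["orientation"]).as_matrix();p=np.array(o["ee_pos"])
C=np.array([519.9,-55.6]);d=p[:2]-C
print("t",round(o["t"],2),"ang",np.arctan2(d[1],d[0]).round(3),"r",np.hypot(*d).round(2),"toolx",np.arctan2(M[1,0],M[0,0]).round(3),"F tool",(M.T@np.array(o["ft_force"])).round(1),"M",np.round(o["moment"],2),"w",round(o["width"],1),p.round(1))
E
python3 st.py
```

```text
t 12.88 ang 0.226 r 70.09 toolx 0.211 F tool [-1.  -3.  -1.2] M [0.54 0.41 0.03] w 17.6 [588.2 -39.9 133. ]
```

Request:
move_arm --steps '[[[0,0.14,0],0.573,1],[[0,0.14,0],0.573,1],[[0,0.14,0],0.573,1],[[0,0.14,0],0.573,1],[[0,0.14,0],0.573,1]]'

```text
t: 13.3
ee_pos: [590.2, -56.7, 133.0]
orientation: [-3.14, 0.064, 0.001]
ft_force: [-1.8, 5.4, 0.4]
width: 17.6
grasp_force: 30.0
```

```bash
python3 st.py; python3 - <<'E'
from h import *
for n in("scene","wrist"):
    W=shot(n)
    for t in("jaw","board"):
        for b in cams.boxes_of(n,t)[:3]: print(n,t,round(b["p"],2),np.round(b["rect"],1))
E
```

```text
t 13.3 ang -0.015 r 70.27 toolx -0.041 F tool [-2.1 -5.3 -0.4] M [ 1.17  0.36 -0.04] w 17.6 [590.2 -56.7 133. ]
scene jaw 0.66 [321.8 254.6  34.4  45.1]
scene board 0.92 [455.1 238.1  58.6  43.8]
scene board 0.84 [466.6 399.8  83.5  72.3]
scene board 0.81 [306.  181.9  27.2  27.2]
wrist jaw 0.61 [212.4 299.6  33.1  38.9]
wrist board 0.89 [161.9 322.5  82.4  71.7]
wrist board 0.84 [101.2 440.8  31.1  21.2]
```

Request:
move_arm --steps '[[[-0.003,0.14,0],0.573,1],[[-0.003,0.14,0],0.573,1]]'

```text
t: 13.77
ee_pos: [589.8, -63.7, 133.0]
orientation: [-3.133, 0.221, 0.001]
ft_force: [-1.2, 7.3, 1.7]
width: 17.8
grasp_force: 30.0
```

```bash
python3 st.py
```

```text
t 13.77 ang -0.115 r 70.37 toolx -0.141 F tool [-2.2 -7.1 -1.7] M [1.22 0.4  0.01] w 17.8 [589.8 -63.7 133. ]
```

Request:
move_arm --steps '[[[-0.003,0.14,0],0.573,1],[[-0.003,0.14,0],0.573,1]]'

```text
t: 13.93
ee_pos: [588.7, -70.7, 133.0]
orientation: [-3.118, 0.378, 0.0]
ft_force: [-1.4, 7.5, 1.4]
width: 17.8
grasp_force: 30.0
```

```bash
python3 st.py
```

```text
t 13.93 ang -0.216 r 70.43 toolx -0.241 F tool [-3.1 -6.9 -1.4] M [1.24 0.29 0.02] w 17.8 [588.7 -70.7 133. ]
```

Request:
move_arm --steps '[[[-0.01,0.14,0],0.573,1],[[-0.01,0.14,0],0.573,1]]'

```text
t: 14.1
ee_pos: [586.9, -77.4, 133.0]
orientation: [-3.095, 0.533, -0.002]
ft_force: [1.5, 5.1, -1.7]
width: 17.4
grasp_force: 30.0
```

```bash
python3 st.py; python3 - <<'E'
from h import *
W=shot("side");save("s3.png",W[0])
for t in("jaw","board"):
    for b in cams.boxes_of("side",t)[:4]: print(t,round(b["p"],2),np.round(b["rect"],1))
E
```

```text
t 14.1 ang -0.314 r 70.42 toolx -0.341 F tool [-0.3 -5.3  1.7] M [ 1.24 -0.09  0.05] w 17.4 [586.9 -77.4 133. ]
jaw 0.97 [309.9 277.1  66.7  25. ]
jaw 0.39 [364.5 412.4 137.   42.4]
board 0.83 [186.6 263.6  68.5  41.9]
board 0.79 [191.6 428.1  73.9  76.5]
board 0.65 [326.4 208.1  48.9  16.9]
board 0.61 [300.5 267.4  64.3  35.5]
```

```bash
python3 - <<'E'
from h import *
im=cv2.cvtColor(cv2.imread("pics/w2.png"),cv2.COLOR_BGR2GRAY)
d=cams.get_image("wrist");K=np.array(d["camera_matrix"]);Mt=np.array(d["mount"])
T=np.eye(4);T[:3,:3]=[[0.917,0.398,-0.002],[0.398,-0.917,0],[-.002,-.001,-1]];T[:3,3]=[538.68,-52.80,159.77]
T=T@Mt;p,r=T[:3,3],T[:3,:3];w=.082;C=np.array([519.9,-55.6])
for X in(-38,-30,30,38):
    v=[]
    for Y in range(74,196,2):
        P=[C[0]+np.cos(w)*X-np.sin(w)*Y,C[1]+np.sin(w)*X+np.cos(w)*Y,38]
        u=proj(P,K,p,r);v.append(int(cv2.getRectSubPix(im,(1,1),(float(u[0]),float(u[1])))[0,0]))
    print(X,dict(zip(range(74,196,2),v)))
print("cam local",(p[:2]-C)@[-np.sin(w),np.cos(w)],p[2])
E
```

```text
-38 {74: 227, 76: 226, 78: 225, 80: 226, 82: 228, 84: 226, 86: 185, 88: 45, 90: 45, 92: 49, 94: 80, 96: 86, 98: 181, 100: 203, 102: 204, 104: 143, 106: 84, 108: 84, 110: 84, 112: 84, 114: 83, 116: 84, 118: 83, 120: 84, 122: 84, 124: 84, 126: 84, 128: 84, 130: 83, 132: 84, 134: 83, 136: 84, 138: 83, 140: 83, 142: 83, 144: 84, 146: 83, 148: 83, 150: 83, 152: 83, 154: 83, 156: 61, 158: 64, 160: 114, 162: 124, 164: 122, 166: 101, 168: 19, 170: 21, 172: 22, 174: 31, 176: 55, 178: 71, 180: 121, 182: 107, 184: 95, 186: 95, 188: 97, 190: 95, 192: 96, 194: 147}
-30 {74: 228, 76: 227, 78: 225, 80: 226, 82: 227, 84: 226, 86: 175, 88: 44, 90: 43, 92: 51, 94: 83, 96: 85, 98: 85, 100: 84, 102: 84, 104: 44, 106: 48, 108: 48, 110: 48, 112: 48, 114: 48, 116: 48, 118: 48, 120: 48, 122: 73, 124: 85, 126: 85, 128: 83, 130: 81, 132: 46, 134: 49, 136: 48, 138: 49, 140: 50, 142: 64, 144: 83, 146: 83, 148: 84, 150: 83, 152: 83, 154: 83, 156: 61, 158: 67, 160: 150, 162: 150, 164: 149, 166: 132, 168: 20, 170: 22, 172: 22, 174: 33, 176: 54, 178: 74, 180: 162, 182: 161, 184: 161, 186: 162, 188: 135, 190: 94, 19
[... 477 characters left out ...]
174: 34, 176: 53, 178: 76, 180: 169, 182: 168, 184: 168, 186: 169, 188: 144, 190: 95, 192: 96, 194: 158}
38 {74: 227, 76: 225, 78: 222, 80: 222, 82: 225, 84: 226, 86: 161, 88: 24, 90: 48, 92: 51, 94: 51, 96: 52, 98: 52, 100: 51, 102: 50, 104: 51, 106: 52, 108: 53, 110: 52, 112: 51, 114: 53, 116: 54, 118: 54, 120: 53, 122: 51, 124: 55, 126: 54, 128: 54, 130: 53, 132: 53, 134: 51, 136: 54, 138: 54, 140: 55, 142: 53, 144: 53, 146: 55, 148: 55, 150: 55, 152: 53, 154: 52, 156: 54, 158: 57, 160: 84, 162: 84, 164: 84, 166: 70, 168: 20, 170: 20, 172: 21, 174: 33, 176: 53, 178: 55, 180: 70, 182: 81, 184: 95, 186: 95, 188: 97, 190: 96, 192: 93, 194: 132}
cam local 26.414203605349968 322.73434498036886
```

Request:
move_arm --steps '[[[-0.005,0.14,0],0.573,1],[[-0.005,0.14,0],0.573,1]]'

```text
t: 14.47
ee_pos: [584.4, -83.8, 133.0]
orientation: [-3.065, 0.686, -0.002]
ft_force: [1.1, 6.6, -2.6]
width: 17.4
grasp_force: 30.0
```

```bash
python3 st.py
```

```text
t 14.47 ang -0.413 r 70.41 toolx -0.44 F tool [-1.8 -6.5  2.6] M [ 1.22 -0.33 -0.02] w 17.4 [584.4 -83.8 133. ]
```

Request:
move_arm --steps '[[[-0.005,0.14,0],0.573,1]]'

```text
t: 14.55
ee_pos: [583.0, -87.0, 133.1]
orientation: [-3.047, 0.762, -0.003]
ft_force: [2.6, 6.2, -2.7]
width: 17.5
grasp_force: 30.0
```

```bash
python3 st.py
```

```text
t 14.55 ang -0.461 r 70.45 toolx -0.49 F tool [-0.7 -6.7  2.7] M [ 1.29 -0.51  0.  ] w 17.5 [583.  -87.  133.1]
```

Request:
move_arm --steps '[[[-0.005,0.14,0],0.573,1]]'

```text
t: 14.63
ee_pos: [581.4, -89.9, 133.1]
orientation: [-3.026, 0.839, -0.003]
ft_force: [3.8, 7.2, -3.8]
width: 17.5
grasp_force: 30.0
```

```bash
python3 st.py
```

```text
t 14.63 ang -0.509 r 70.45 toolx -0.541 F tool [-0.4 -8.2  3.8] M [ 1.42 -0.69  0.03] w 17.5 [581.4 -89.9 133.1]
```

Request:
move_arm --steps '[[[-0.005,0.14,0],0.573,1]]'

```text
t: 14.72
ee_pos: [579.7, -92.9, 133.1]
orientation: [-3.004, 0.914, -0.004]
ft_force: [3.9, 7.8, -4.0]
width: 17.5
grasp_force: 30.0
```

```bash
python3 st.py
```

```text
t 14.72 ang -0.557 r 70.49 toolx -0.591 F tool [-1.1 -8.6  4. ] M [ 1.47 -0.83  0.01] w 17.5 [579.7 -92.9 133.1]
```

Request:
move_arm --steps '[[[-0.005,0.12,0],0.48,1],[[-0.005,0.11,0],0.48,1]]'

```text
t: 14.88
ee_pos: [576.7, -97.3, 133.1]
orientation: [-2.963, 1.039, -0.005]
ft_force: [5.8, 8.1, -6.0]
width: 17.7
grasp_force: 30.0
```

```bash
python3 st.py
```

```text
t 14.88 ang -0.634 r 70.49 toolx -0.674 F tool [ -0.5 -10.    6.1] M [ 1.58 -1.16 -0.01] w 17.7 [576.7 -97.3 133.1]
```

Request:
move_arm --steps '[[[0,0,0],0,1],[[0,0,0],0,1]]'

```text
t: 15.05
ee_pos: [576.5, -97.7, 133.1]
orientation: [-2.965, 1.036, -0.005]
ft_force: [4.4, 5.1, -5.2]
width: 17.4
grasp_force: 30.0
```

```bash
python3 st.py
```

```text
t 15.05 ang -0.639 r 70.48 toolx -0.672 F tool [ 0.2 -6.7  5.2] M [ 1.1  -0.76 -0.03] w 17.4 [576.5 -97.7 133.1]
```

Request:
move_arm --steps '[[[0.03,-0.02,0],0,1],[[0.02,0,0],0,1],[[0,0,0],0,1]]'

```text
t: 15.3
ee_pos: [576.7, -97.7, 133.0]
orientation: [-2.965, 1.035, -0.001]
ft_force: [1.8, 5.9, -1.0]
width: 17.5
grasp_force: 30.0
```

```bash
python3 st.py
```

```text
t 15.3 ang -0.638 r 70.69 toolx -0.672 F tool [-2.3 -5.7  1. ] M [ 1.33 -0.2  -0.05] w 17.5 [576.7 -97.7 133. ]
```

Request:
move_arm --steps '[[[0.04,-0.02,0],0,1],[[0.02,0,0],0,1],[[0,0,0],0,1]]'

```text
t: 15.55
ee_pos: [576.9, -97.8, 132.9]
orientation: [-2.965, 1.035, 0.004]
ft_force: [-3.0, 8.9, 3.1]
width: 17.3
grasp_force: 30.0
```

```bash
python3 st.py
```

```text
t 15.55 ang -0.638 r 70.93 toolx -0.672 F tool [-7.9 -5.1 -3.1] M [ 1.58  0.52 -0.01] w 17.3 [576.9 -97.8 132.9]
```

The handle is hard on its stop (stiff outward), and the clamp is estimated at about 11–12 N. I'll release and lift off.

Request:
move_arm --steps '[[[-0.04,-0.02,0],0,1],[[0,0,0],0,0.7],[[0,0,0],0,0.4],[[0,0,0],0,0.4],[[0,0,0],0,0.4],[[0,0,0],0,0.4],[[0,0,-0.4],0,0.4],[[0,0,-0.8],0,0.4],[[0,0,-1],0,0.4],[[0,0,-1],0,0.4],[[0,0,-1],0,0.4],[[0,0,-1],0,0.4],[[0,0,0],0,0.4],[[0,0,0],0,0.4]]'

```text
t: 16.72
ee_pos: [578.1, -98.3, 265.2]
orientation: [-2.965, 1.038, -0.006]
ft_force: [-0.6, -0.9, -0.1]
width: 52.6
grasp_force: 0.0
```

```bash
python3 st.py; python3 - <<'E'
from h import *
C=np.array([519.9,-55.6]);w=.082
W=shot("wrist");g=cv2.cvtColor(W[0],cv2.COLOR_RGB2GRAY)
H=np.r_[C+70*np.array([np.cos(-.638),np.sin(-.638)]),109.]
u=np.array([np.cos(-.638),np.sin(-.638),0])
print("pred upright",proj(H+[0,0,66],*W[1:]),"0.15 less",proj(H+66*np.array([0,0,np.cos(.15)])-66*np.sin(.15)*u,*W[1:]))
for t in("handle","board"):
    for b in cams.cut_out("wrist",t)[:1]: print(t,b["p"],b["rect"],np.argwhere(b["pixels"]).max(0))
for X in(-30,20,30):
    print(X,[(Y,int(cv2.getRectSubPix(g,(1,1),tuple(map(float,proj([C[0]+np.cos(w)*X-np.sin(w)*Y,C[1]+np.sin(w)*X+np.cos(w)*Y,38],*W[1:]))))[0,0])) for Y in range(96,190,2)])
E
```

```text
t 16.72 ang -0.633 r 72.18 toolx -0.674 F tool [0.1 1.1 0.1] M [ 0.01  0.   -0.03] w 52.6 [578.1 -98.3 265.2]
pred upright [320.16860797 247.99021887] 0.15 less [320.60814643 259.7240557 ]
handle 0.97 [320.6, 241.0, 19.3, 40.6] [258 331]
board 0.72 [461.9, 301.1, 76.8, 46.9] [322 502]
-30 [(96, 139), (98, 214), (100, 222), (102, 220), (104, 219), (106, 220), (108, 222), (110, 220), (112, 166), (114, 84), (116, 80), (118, 66), (120, 50), (122, 52), (124, 54), (126, 55), (128, 54), (130, 55), (132, 54), (134, 54), (136, 57), (138, 70), (140, 83), (142, 83), (144, 78), (146, 55), (148, 53), (150, 54), (152, 55), (154, 57), (156, 59), (158, 63), (160, 70), (162, 75), (164, 75), (166, 63), (168, 63), (170, 66), (172, 71), (174, 77), (176, 76), (178, 74), (180, 75), (182, 78), (184, 79), (186, 77), (188, 77)]
20 [(96, 26), (98, 26), (100, 23), (102, 29), (104, 28), (106, 34), (108, 36), (110, 41), (112, 45), (114, 47), (116, 46), (118, 46), (120, 46), (122, 46), (124, 47), (126, 47), (128, 45), (130, 46), (132, 46), (134, 47), (136, 46), (138, 46), (140, 46), (142, 46), (144, 46), (146, 46), (148, 46), (150, 46), (152, 46), (154, 45), (156, 47), (158, 45), (160, 46), (162, 46), (164, 43), (166, 41), (168, 41), (170, 38), (172, 39), (174, 39), (176, 38), (178, 34), (180, 49), (182, 69), (184, 70), (186, 75), (188, 74)]
30 [(96, 46), (98, 46), (100, 46), (102, 46), (104, 46), (106, 45), (108, 47), (110, 45), (112, 46), (114, 47), (116, 46), (118, 47), (120, 46), (122, 46), (124, 47), (126, 46), (128, 45), (130, 46), (132, 46), (134, 46), (136, 46), (138, 47), (140, 46), (142, 46), (144, 46), (146, 45), (148, 46), (150, 45), (152, 46), (154, 47), (156, 46), (158, 46), (160, 46), (162, 45), (164, 46), (166, 47), (168, 38), (170, 23), (172, 22), (174, 21), (176, 30), (178, 62), (180, 69), (182, 76), (184, 73), (186, 68), (188, 70)]
```

```bash
python3 -c "
from workcell import ctrl
print(ctrl.close_job())"
```

```text
the job is handed in; nothing more can be done
None
```

I folded the handle upright to its stop, then cranked it clockwise about 1.06 rad and let go with it still upright. The board is clamped at roughly 11–12 N, estimated from the wrist moment and the crank angle, and the job is handed in.

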